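# Hold the coffee grinder on its hand-held position

### The arm

A 7-joint arm with a two-finger parallel gripper is mounted at the origin on the work surface. World frame = base frame: x ahead of the robot, y to its left, z up, the work surface at z = 0. Lengths are in m, angles in degrees, forces in N, time in s.
With the tool pointing down it reaches from about 0.35 to 0.775 m from the base axis. Payload 3.1 kg.
Tool frame: the origin (TCP) lies midway between the tips of the shut fingers; the grasp point (between the pads) lies 19 mm behind it; z points along the fingers, y is the line along which they close (so a half turn about z gives the same grasp; the last joint's range is limited). The gripper opens to 85 mm and grips with 20 to 120 N. Pads are 22 mm wide; open, the fingers measure 114 mm over their backs; the gripper's body (76 mm by 85 mm) begins 54 mm behind the grasp point. The pads swing forward as they close: fully open they stand 13 mm farther back than shut.
Start: joints at [-76.759, 17.813, 0.802, 86.603, -0.252, 75.585, -1.558], TCP at [0.148, 0.53, 0.231] pointing down, gripper open.
Joint ranges: [-154.91, 154.91], [-16.99, 109.72], [-72.82, 74.43], [7.12, 147.25], [-82.49, 262.49], [11.32, 116.49], [-174.64, 174.64]. Speed limits (degrees/s): [159.86, 159.86, 180, 180, 180, 180, 180].

### API

Orientations are given as [roll, pitch, yaw] about the fixed x, y, z axes, in that order (R = Rz(yaw) Ry(pitch) Rx(roll)).
In Python, from rig import ctrl gives the robot as it stands.
- The arm moves only by the shell command python3 -m crank 'ROWS' [OPENING] [FORCE]. ROWS is JSON, a list of rows, each a list of 2 entries, a list of its own where there are three numbers: the shift along the tool's x, y, z in m, then the turn, a rotation vector about the tool's x, y, z in rad. In form: [[[dx, dy, dz], [ax, ay, az]], ...]. A call has 1 to 8 rows; each row is the pose to reach, as a shift and turn from the pose commanded when the call began, along the tool's axes at that moment; what a row does not reach only later rows make up. A row lasts 1/8 s, in which the tool goes at most 62.5 mm and 10.7 degrees, less where a joint would pass 70% of its speed; a pose out of reach is approached as far as the arm can. A call with a gripper value outside its range is refused whole. OPENING is the finger opening in m, from 0 to 0.0854, set as the call begins (- or left out, the last holds). The fingers move at their own pace and stop on an object; FORCE is the grip in N (left out, the last holds). Time passes only in rows, so rows that repeat a pose let the fingers close. It gives the time, the measured TCP pose, the force, the opening and the grip force at its end, in the units of the state.
- ctrl.get_state(): the state, without advancing time (a new reading comes with each control period).
- ctrl.capture(name): name is "side" or "top" or "wrist"; returns a dict with "pixels" (420x560x3 uint8, blue, green, red), "fov_y" (degrees; the focal length in pixels is half the picture's height over the tangent of half this angle, whatever the lens; pixels are square), "cx", "cy" (the principal point, pixels), "rvec" (rotation vector, rad) and "tvec" (3), from world to camera coordinates, as OpenCV has them. Camera axes: x right, y down, z forward; pixel columns grow to the right and rows downward; lengths in m; the calibration is good to about 2 mm. The wrist camera is an equidistant fisheye: a pixel r from the principal point sees the ray r / f radians off the axis. A picture is of the moment at which its call begins. There is no depth.
- ctrl.job_done(): hands the job in; it is judged then, once.
The state is a dict: "clock": time; "joint_pos": joint angles; "joint_vel": joint speeds; "effort": joint torques, N m; "tcp_pos": TCP position; "orientation": TCP orientation; "force": force on the tool from outside, world axes, zero at the start; "wrist_torque": the same for the moment, N m; "grip_width": finger opening in m; "finger_force": force on a finger pad.
Only numpy, scipy, OpenCV 4.12 (cv2) and the standard library are available. Lean on these libraries where they do the work, as an engineer would, in place of code of your own. Each camera call takes 0.05 s, during which the arm holds its last target. There are 200 camera calls.

### The job

Grind some coffee for the moka pot, holding the grinder on by hand: first pull the hopper's sprung gate out by its fin all the way to its stop, where its catch keeps it open, then turn the dose dial clockwise past its two click positions to the third, sprung one at the end of its turn and hold it there against its return spring. Finish while still holding the dial in the third position: do not let go of it. Leave the cup standing under the spout, and leave everything else on the worktop where it stands.

Things in the scene. Friction and masses are not known exactly. Their poses are not given: they have to be found in the camera images.
- grinder: brushed steel coffee grinder, fixed on the worktop, 220 mm deep (x), 190 mm wide (y); origin under its centre on the worktop, x from its front (robot's side) to its back, y to its left seen from the front. Foot 18 mm high; its head (z 134 to 200 mm) overhangs the foot. On the flat deck (z 200 mm): hopper back left, the gate's fin before it, dose dial front right (x -50, y -52 mm)
- hopper_top (a point): top of the smoky round hopper with black lid that stands on the deck, up to 108 mm across, 340 mm above the worktop; on the hopper's axis (x +45, y +38 mm in the grinder's frame)
- gate_fin (a point): grip point of the gate's fin, 232 mm above the worktop: a black upright plate 12 mm thick (y), 26 mm long (x), z 208 to 242.5 mm, on the gate's flat steel tongue (top at z 209.5 mm). This point lies 10.5 mm below its top, on its middle. The hopper's side is 53 mm behind it when shut. Axes as the grinder's: pulled along -x, straight out towards the grinder's front
- gate (a joint): how far the gate is pulled out, m: 0 shut (start), 0.040 at its stop. A spring pulls it shut with about 3 to 7 N up to 0.034; past that a catch draws it on to the stop and keeps it open when let go
- dial_grip (a point): grip point of the dose dial, on its upright axis, 227 mm above the worktop. A flat disc (56 mm across, top at z 206.5 mm) with a black upright bar on it, 48 mm long, 13 mm thick, top at z 235.5 mm, white line at its pointer end. The bar runs along this point's x axis, pointer at +x: 1.2 rad anticlockwise (from above) of the grinder's x at 0, straight to the grinder's back in the third position
- dial (a joint): clockwise turn of the dial seen from above, rad: 0 off (start); clicks at about 0.4 (first) and 0.75 (second), where it stays by itself; 1.2 is the third, just before the end stop at 1.25. The third does not stay: let go, it springs back to the second. Turning takes up to 0.2 N m to the second, 0.25 N m over the crest at 0.9, then 0.2 N m to hold it at 1.2, 0.3 at the stop
- spout (a point): mouth of the grinder's spout, under the head at the front, 108 mm above the worktop, on the grinder's middle line, x -62 mm
- dosing_cup: small open aluminium cup, 58 mm across, 70 mm high, standing loose on the grinder's foot under the spout, to be left there; origin at the centre of its underside
- moka_pot: aluminium moka pot with black handle, 96 mm across, 170 mm high, beside the grinder's left; origin at the centre of its underside
- coffee_tin: grey tin, 84 mm across, 135 mm high, beside the grinder's right; origin at the centre of its underside
- mug: white mug, 80 mm across, 95 mm high; origin at the centre of its underside
- spice_jar: jar with a green cap, 48 mm across, 105 mm high; origin at the centre of its underside
- salt_pot: terracotta pot with a knobbed lid, 76 mm across, 95 mm high; origin at the centre of its underside
- spoon: steel spoon, 150 mm long, lying in front of the grinder; origin on its underside at its middle

How it is judged:
By the outcome, as a careful person would: the job done as asked, in the order asked, and still so for the second after the job is handed in, while the arm keeps its last pose, push and grip.
It also fails if it takes over 48 s, if anything falls off the work surface, if the arm or the gripper's body presses on something with over 40 N, if the wrist force passes 120 N, or if a joint passes its speed limit or range.

## Working session

There is one attempt and no reset: what is moved stays moved. The work goes in short steps, Python scripts to look and compute and a shell command to move; the robot and the scene stay as the last step left them, time stands still between calls to the robot, and variables do not carry over. Pictures are saved under pics/ and viewed, at most 10 in all, crops included, and the job is handed in when it is done.

```bash
mkdir -p pics; ls; cat > h.py <<'E'
import numpy as np, cv2, json
from rig import ctrl
def snap(cam,name):
    c=ctrl.capture(cam); cv2.imwrite(f'pics/{name}.png',c['pixels'])
    d={k:(np.asarray(v).tolist() if not np.isscalar(v) else v) for k,v in c.items() if k!='pixels'}
    d['cam']=cam; d['h']=c['pixels'].shape[0]; json.dump(d,open(f'pics/{name}.json','w'))
    return c
def ray(name,u,v):
    d=json.load(open(f'pics/{name}.json')); f=d['h']/2/np.tan(np.radians(d['fov_y'])/2)
    x,y=u-d['cx'],v-d['cy']
    if d['cam']=='wrist':
        r=np.hypot(x,y); t=r/f; k=np.sin(t)/max(r,1e-9); r_=np.array([x*k,y*k,np.cos(t)])
    else: r_=np.array([x/f,y/f,1])
    R=cv2.Rodrigues(np.array(d['rvec'],float))[0]; t=np.array(d['tvec'],float).ravel()
    return -R.T@t, R.T@r_/np.linalg.norm(r_)
def onz(name,u,v,z):
    o,r=ray(name,u,v); return o+r*(z-o[2])/r[2]
def proj(name,P):
    d=json.load(open(f'pics/{name}.json')); f=d['h']/2/np.tan(np.radians(d['fov_y'])/2)
    R=cv2.Rodrigues(np.array(d['rvec'],float))[0]; p=R@np.array(P,float)+np.array(d['tvec'],float).ravel()
    if d['cam']=='wrist':
        q=np.hypot(p[0],p[1]); t=np.arctan2(q,p[2]); return d['cx']+f*t*p[0]/q, d['cy']+f*t*p[1]/q
    return d['cx']+f*p[0]/p[2], d['cy']+f*p[1]/p[2]
E
python3 - <<'E'
from h import *
for c in ('top','side'):
    snap(c,c+'0'); 
    d=json.load(open(f'pics/{c}0.json')); print(d, ray(c+'0',280,210))
print(ctrl.get_state())
E
```

```text
pics
{'fov_y': 46.7005578064821, 'cx': 280.64677479962654, 'cy': 214.40954299003576, 'rvec': [2.1222532005242574, -2.095108843028884, 0.18745399586707395], 'tvec': [-0.0282453601317065, 0.5354475517872307, 1.473924300411035], 'cam': 'top', 'h': 420} (array([ 0.23683292, -0.05364403,  1.54951193]), array([ 0.20466825,  0.02257882, -0.97857095]))
{'fov_y': 45.24546363032928, 'cx': 273.84484390562943, 'cy': 213.61414625383352, 'rvec': [1.6935289922081564, -1.9161634914981858, 0.7476931594870698], 'tvec': [0.039036460768329395, 0.5210441586205414, 1.4508297148542455], 'cam': 'side', 'h': 420} (array([-0.58044962,  0.12198835,  1.42341659]), array([ 0.67083023, -0.10187686, -0.73458009]))
{'clock': 0.1, 'joint_pos': array([-76.76029604,  17.85521154,   0.80003239,  86.68333651,
        -0.25122893,  75.584552  ,  -1.55963233]), 'joint_vel': array([ 0.06717406, -0.05051517, -0.06452477, -0.23280049, -0.02259911,
        0.10143171, -0.02633182]), 'effort': array([ 1.00732741e-03, -3.80853903e+01,  1.46747692e-01, -2.31241107e+01,
        1.23805206e-02,  8.10252561e-03, -2.76777308e-05]), 'tcp_pos': array([0.14797286, 0.52903632, 0.23033181]), 'orientation': array([-1.79878768e+02,  5.40822627e-03,  1.64376105e+02]), 'force': array([-0.09790511,  0.10722792, -0.54598373]), 'wrist_torque': array([-0.04359765,  0.01324202,  0.00851118]), 'finger_force': 0.0, 'grip_width': 0.08533135197751972}
```

View pics/top0.png

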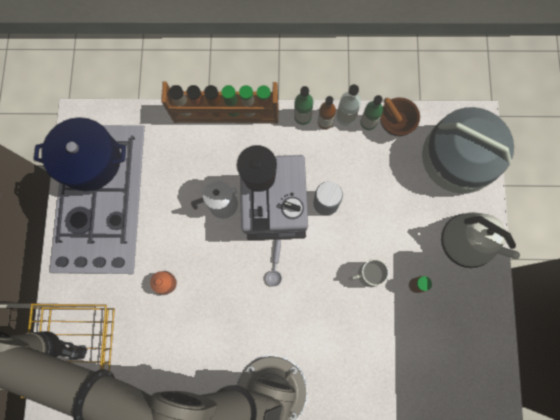

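View pics/side0.png

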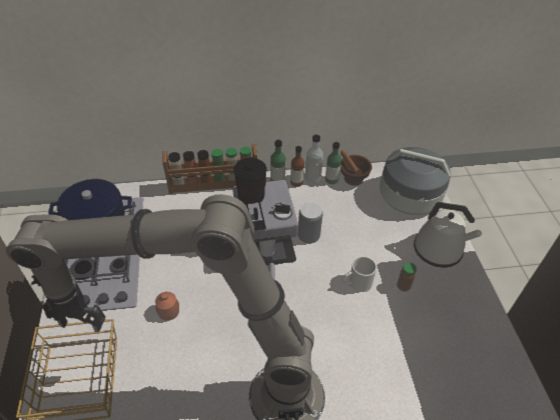

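The top view shows the grinder at about (274,195), the hopper lid at (257,167), the fin near (260,212) and the dial at (291,207). The side view shows the dial at (283,211). I'll enlarge both.

```bash
python3 - <<'E'
from h import *
a=cv2.imread('pics/top0.png')[140:250,225:325]; b=cv2.imread('pics/side0.png')[150:270,215:325]
a=cv2.resize(a,(400,440),interpolation=cv2.INTER_CUBIC); b=cv2.resize(b,(385,420),interpolation=cv2.INTER_CUBIC)
o=np.zeros((440,790,3),np.uint8); o[:440,:400]=a; o[:420,405:790]=b; cv2.imwrite('pics/crop.png',o)
for n,u,v,z in (('hopper',257,165,.34),('dial',291,207,.2065),('fin',260,212,.2425)): print(n,onz('top0',u,v,z))
E
```

```text
hopper [0.60827152 0.03565311 0.34      ]
dial [ 0.52671303 -0.05359005  0.2065    ]
fin [0.50399136 0.03134726 0.2425    ]
```

View pics/crop.png

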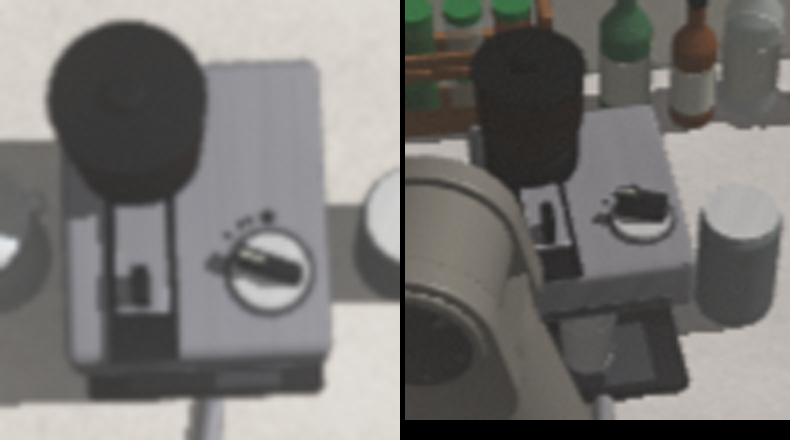

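The crop shows the lid centre at about (127,95) and the dial disc centre at (268,270), with the bar's pointer towards the upper left. The fin top is at about (141,280), and the deck corners are (318,62), (328,352) and (72,362).

```bash
python3 - <<'E'
from h import *
from scipy.optimize import least_squares
obs=[((127,95),(.045,.038,.34)),((268,270),(-.05,-.052,.2065)),((141,280),(-.042,.038,.2425)),((328,352),(-.11,-.095,.2)),((72,362),(-.11,.095,.2)),((318,62),(.11,-.095,.2))]
# hopper side 53 mm behind fin pt; hopper radius unknown -> fin x free
def W(p,P):
    c,s=np.cos(p[2]),np.sin(p[2]); return np.array([p[0]+c*P[0]-s*P[1],p[1]+s*P[0]+c*P[1],P[2]])
def res(p):
    r=[]
    for i,((u,v),P) in enumerate(obs):
        P=list(P); 
        if i==2: P[0]=p[3]
        r+=list(np.array(proj('top0',W(p,P)))-(225+u/4-.4,140+v/4-.4))
    return r
s=least_squares(res,[.56,0,0,-.05]); p=s.x; print(p,np.degrees(p[2]),s.fun.round(2))
print('fin',W(p,(p[3],.038,.232)),'dial',W(p,(-.05,-.052,.227)))
for n,u,v,z in(('fintop',.25*141+225-.4,140+70-.4,.2425),('dial',292-.4,207.1,.2065)):print(n,onz('top0',u,v,z))
E
```

```text
[ 0.57211507 -0.00203125  0.05206145 -0.05953668] 2.982901425883794 [-0.29 -0.88  0.45  0.54 -0.33  0.01  1.62  0.77 -1.86  0.96  0.44 -1.5 ]
fin [0.51068162 0.0328191  0.232     ] dial [ 0.52488879 -0.05656269  0.227     ]
fintop [0.51071857 0.03191506 0.2425    ]
dial [ 0.52644236 -0.05528662  0.2065    ]
```

```bash
cat >> h.py <<'E'
from scipy.spatial.transform import Rotation as Rt
def rel(pos,yaw,st=None):
    """shift/turn in tool axes from the measured pose to a tool-down pose at pos, yaw (deg)"""
    st=st or ctrl.get_state(); R0=Rt.from_euler('xyz',st['orientation'],degrees=True)
    return R0.inv().apply(np.array(pos)-st['tcp_pos']).round(4), (R0.inv()*Rt.from_euler('xyz',[180,0,yaw],degrees=True)).as_rotvec().round(4)
E
python3 - <<'E'
from h import *
snap('wrist','w0'); o,r=ray('w0',280,210); s=ctrl.get_state()
R0=Rt.from_euler('xyz',s['orientation'],degrees=True)
print('cam in tool',R0.inv().apply(o-s['tcp_pos']),R0.inv().apply(r))
for y in (3,183): print(rel((.49,.033,.42),y))
E
```

```text
cam in tool [ 0.08354792  0.00022342 -0.14178648] [-0.32960745  0.00619571  0.94409774]
(array([-0.463 , -0.386 , -0.1888]), array([-3.0000e-04,  2.5000e-03,  2.8165e+00]))
(array([-0.463 , -0.386 , -0.1888]), array([-1.800e-03, -2.000e-04, -3.251e-01]))
```

```bash
python3 -m crank '[[[0,0,-0.1],[0,0,0]],[[0,0,-0.15],[0,0,0]],[[-0.05,-0.04,-0.19],[0,0,-0.1]],[[-0.46,-0.386,-0.189],[0,0,-0.325]],[[-0.46,-0.386,-0.189],[0,0,-0.325]],[[-0.46,-0.386,-0.189],[0,0,-0.325]],[[-0.46,-0.386,-0.189],[0,0,-0.325]],[[-0.46,-0.386,-0.189],[0,0,-0.325]]]' 0.045 40
python3 - <<'E'
from h import *
print(rel((.49,.033,.40),183), ctrl.get_state()['joint_pos'])
E
```

```text
clock: 1.15
tcp_pos: [0.3488, 0.2364, 0.4116]
orientation: [180.0, 0.0, -177.0]
force: [1.2, 0.2, 0.2]
grip_width: 0.0453
finger_force: 0.0
(array([-0.1303, -0.2105,  0.0115]), array([0.0003, 0.0001, 0.    ])) [-51.01733732   0.34329922  14.76495204  82.30062636  -0.10134965
  97.35335812  56.73586653]
```

```bash
python3 -m crank '[[[-0.13,-0.21,0.012],[0,0,0]],[[-0.13,-0.21,0.012],[0,0,0]],[[-0.13,-0.21,0.012],[0,0,0]],[[-0.13,-0.21,0.012],[0,0,0]],[[-0.13,-0.21,0.012],[0,0,0]],[[-0.13,-0.21,0.012],[0,0,0]],[[-0.13,-0.21,0.012],[0,0,0]]]'
python3 - <<'E'
from h import *
snap('wrist','w1'); s=ctrl.get_state(); print(s['tcp_pos'],s['joint_pos'])
for P in ((.5107,.0328,.2425),(.5249,-.0566,.2355)): print(proj('w1',P))
E
```

```text
clock: 2.02
tcp_pos: [0.4884, 0.0373, 0.3997]
orientation: [179.9, -0.0, -176.8]
force: [-0.5, 0.4, -0.0]
grip_width: 0.0452
finger_force: 0.0
[0.48845083 0.0372249  0.39978838] [-31.76612898   9.3718247   31.13294847  75.34674404  -4.91270735
  96.5896214   91.66444505]
(np.float64(271.60603806491787), np.float64(210.96780529121827))
(np.float64(184.7814325813888), np.float64(217.02486129126055))
```

View pics/w1.png

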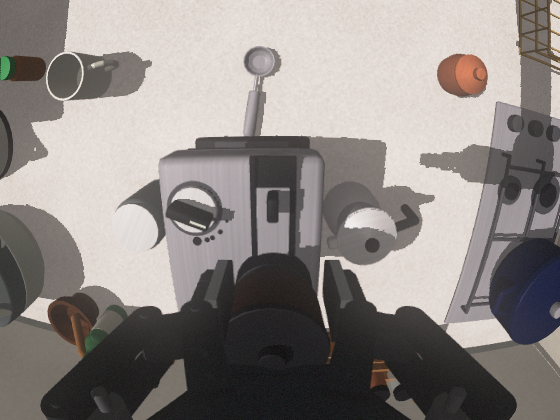

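The wrist view, with the grinder's front at the top, shows the fin at about (272,206) and the dial at about (193,210). I'll enlarge that area to get the fine positions.

```bash
python3 - <<'E'
from h import *
a=cv2.imread('pics/w1.png')[140:260,155:310]; cv2.imwrite('pics/w1c.png',cv2.resize(a,None,fx=5,fy=5,interpolation=cv2.INTER_CUBIC))
E
```

```text
(no output)
```

View pics/w1c.png

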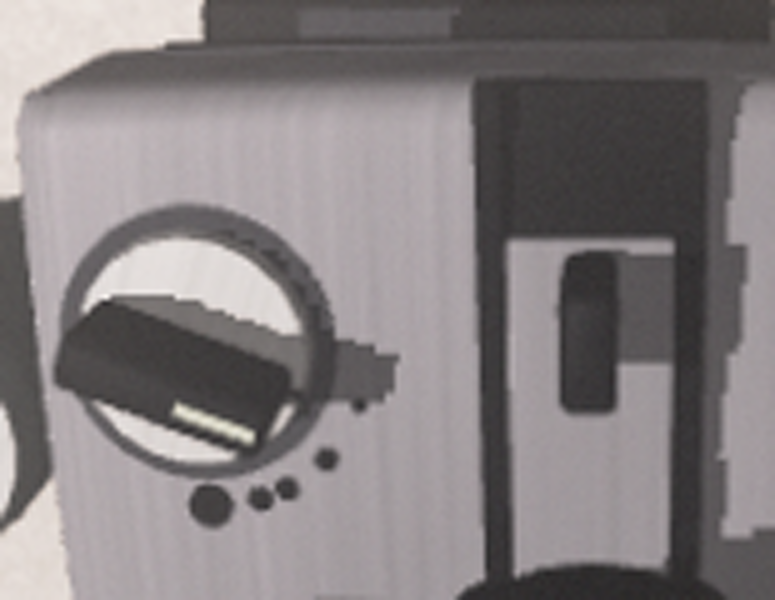

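The crop shows the fin's top face centred at about (588,356), or full-frame (272.2,210.8), within 1 px of the prediction. The bar's top centre is at full-frame (185.5,218.4). Next I'll descend onto the fin.

```bash
python3 - <<'E'
from h import *
print(onz('w1',272.2,210.8,.2425),onz('w1',185.5,218.4,.2355))
# fin-tongue/groove direction on deck: left groove edge (480,100)-(510,560)/5, right (700,100)-(675,560)
m=[onz('w1',155+u/5-.4,140+v/5-.4,.2) for u,v in((475,100),(487,560),(707,100),(697,560))]
d=(m[1]-m[0])+(m[3]-m[2]); print('yaw',np.degrees(np.arctan2(d[1],d[0])))
b=[onz('w1',155+u/5-.4,140+v/5-.4,.2355) for u,v in((172,408),(255,437))]; d=b[1]-b[0]; print('bar',np.degrees(np.arctan2(d[1],d[0])))
print(rel((.508,.0325,.26),182.9)); print(rel((.508,.0325,.215),182.9))
E
```

```text
[0.51049428 0.03336981 0.2425    ] [ 0.52637695 -0.05588369  0.2355    ]
yaw 3.059049604644352
bar 73.18798246093453
(array([-0.0193, -0.0059,  0.1398]), array([0.0009, 0.    , 0.0053]))
(array([-0.0193, -0.006 ,  0.1848]), array([0.0009, 0.    , 0.0053]))
```

```bash
python3 -m crank '[[[-0.019,-0.005,0.06],[0,0,0.004]],[[-0.019,-0.005,0.1],[0,0,0.004]],[[-0.019,-0.005,0.14],[0,0,0.004]],[[-0.019,-0.005,0.14],[0,0,0.004]]]'
python3 - <<'E'
from h import *
print(rel((.508,.0332,.215),183))
E
```

```text
clock: 2.58
tcp_pos: [0.5053, 0.0329, 0.257]
orientation: [180.0, -0.4, -177.1]
force: [0.1, -0.3, 0.6]
grip_width: 0.0451
finger_force: 0.0
(array([-0.003 ,  0.0002,  0.0419]), array([ 0.0001, -0.0074, -0.0016]))
```

```bash
python3 -m crank '[[[-0.003,0,0.03],[0,0,0]],[[-0.003,0,0.042],[0,0,0]],[[-0.003,0,0.042],[0,0,0]]]'
python3 -m crank '[[[0,0,0],[0,0,0]],[[0,0,0],[0,0,0]],[[0,0,0],[0,0,0]],[[0,0,0],[0,0,0]],[[0,0,0],[0,0,0]]]' 0 60
```

```text
clock: 2.95
tcp_pos: [0.5113, 0.032, 0.2184]
orientation: [180.0, 0.0, -177.2]
force: [-0.3, -0.4, 0.6]
grip_width: 0.0453
finger_force: 0.0
clock: 3.58
tcp_pos: [0.5119, 0.0328, 0.2192]
orientation: [179.9, 0.2, -177.2]
force: [-1.6, 2.1, 5.9]
grip_width: 0.0109
finger_force: 59.8
```

```bash
python3 -m crank '[[[0.01,0,0],[0,0,0]],[[0.02,0,0],[0,0,0]],[[0.03,0,0],[0,0,0]],[[0.037,0,0],[0,0,0]],[[0.042,0,0],[0,0,0]],[[0.042,0,0],[0,0,0]],[[0.042,0,0],[0,0,0]]]'
```

```text
clock: 4.45
tcp_pos: [0.4717, 0.0306, 0.2192]
orientation: [179.9, 0.4, -177.2]
force: [4.8, 3.1, 4.0]
grip_width: 0.0108
finger_force: 59.5
```

```bash
python3 -m crank '[[[0.003,0,0],[0,0,0]],[[0.005,0,0],[0,0,0]],[[0.005,0,0],[0,0,0]]]'
```

```text
clock: 4.82
tcp_pos: [0.4715, 0.0306, 0.2193]
orientation: [180.0, 1.0, -177.2]
force: [17.1, 4.0, -5.5]
grip_width: 0.0104
finger_force: 58.6
```

```bash
python3 -m crank '[[[-0.005,0,0],[0,0,0]],[[-0.005,0,0],[0,0,0]]]'
python3 -m crank '[[[0,0,0],[0,0,0]],[[0,0,0],[0,0,0]],[[0,0,0],[0,0,0]],[[0,0,0],[0,0,0]],[[0,0,-0.03],[0,0,0]],[[0,0,-0.08],[0,0,0]],[[0,0,-0.13],[0,0,0]],[[0,0,-0.13],[0,0,0]]]' 0.045 40
python3 - <<'E'
from h import *
snap('wrist','w2'); a=cv2.imread('pics/w2.png')[90:300,130:340]; cv2.imwrite('pics/w2c.png',cv2.resize(a,None,fx=2.8,fy=2.8,interpolation=cv2.INTER_CUBIC))
s=ctrl.get_state();print(s['tcp_pos'],s['joint_pos']); print(proj('w2',(.4708,.031,.2425)),proj('w2',(.5107,.0333,.2425)))
print(rel((.5258,-.056,.30),252.2))
E
```

```text
clock: 5.08
tcp_pos: [0.4718, 0.0306, 0.2192]
orientation: [179.9, 0.4, -177.2]
force: [3.7, 3.2, 5.0]
grip_width: 0.0111
finger_force: 60.3
clock: 6.08
tcp_pos: [0.4714, 0.0292, 0.3518]
orientation: [180.0, 0.5, -177.3]
force: [-0.0, 0.3, -0.4]
grip_width: 0.0448
finger_force: 0.0
[0.47012816 0.02931708 0.34928801] [-33.03088288   6.20713954  30.96323638  85.50326809  -3.21315169
  88.94655463  90.58068077]
(np.float64(279.7603405423168), np.float64(203.27883440443964)) (np.float64(280.09683770098127), np.float64(247.4802596581401))
(array([-0.0513, -0.0879,  0.0495]), array([-0.002 ,  0.0036, -1.2121]))
```

View pics/w2c.png

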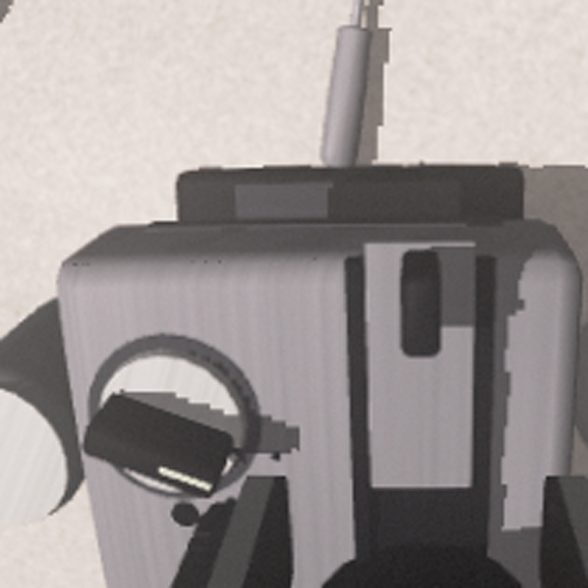

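The fin now sits at crop (420,317), which is full-frame (280,203) and matches the predicted open position, so the catch has held. The dial hasn't moved. Next I'll go above the dial.

```bash
python3 -m crank '[[[-0.02,-0.04,0],[0,0,-0.17]],[[-0.051,-0.088,0],[0,0,-0.35]],[[-0.051,-0.088,0.02],[0,0,-0.53]],[[-0.051,-0.088,0.04],[0,0,-0.7]],[[-0.051,-0.088,0.05],[0,0,-0.88]],[[-0.051,-0.088,0.05],[0,0,-1.06]],[[-0.051,-0.088,0.05],[0,0,-1.21]],[[-0.051,-0.088,0.05],[0,0,-1.21]]]'
python3 - <<'E'
from h import *
s=ctrl.get_state();print(s['tcp_pos'],s['orientation'],s['joint_pos'])
snap('wrist','w3'); a=cv2.imread('pics/w3.png')[60:360,100:460]; cv2.imwrite('pics/w3c.png',cv2.resize(a,None,fx=1.9,fy=1.9,interpolation=cv2.INTER_CUBIC))
d=np.array([np.cos(np.radians(72.2)),np.sin(np.radians(72.2)),0]);c=np.array([.5264,-.0559,.2355])
for P in (c,c+.024*d,c-.024*d): print((np.array(proj('w3',P))-(100,60))*1.9)
print(rel((.526,-.056,.21),252.2))
E
```

```text
clock: 7.12
tcp_pos: [0.5234, -0.0558, 0.296]
orientation: [179.8, -0.0, -108.0]
force: [-0.1, 0.3, 0.7]
grip_width: 0.0451
finger_force: 0.0
[ 0.52339205 -0.05581459  0.29603173] [ 1.79816572e+02 -4.00914144e-02 -1.08020736e+02] [-16.57082973  14.27464954  26.66034039  83.76554105  -6.37916183
  83.65232845 172.08396255]
[329.89420688 320.77785417]
[330.44961728 380.49541615]
[329.35335566 255.85911028]
(array([-0.0007, -0.0026,  0.0863]), array([ 0.0026, -0.0007, -0.0047]))
```

View pics/w3c.png

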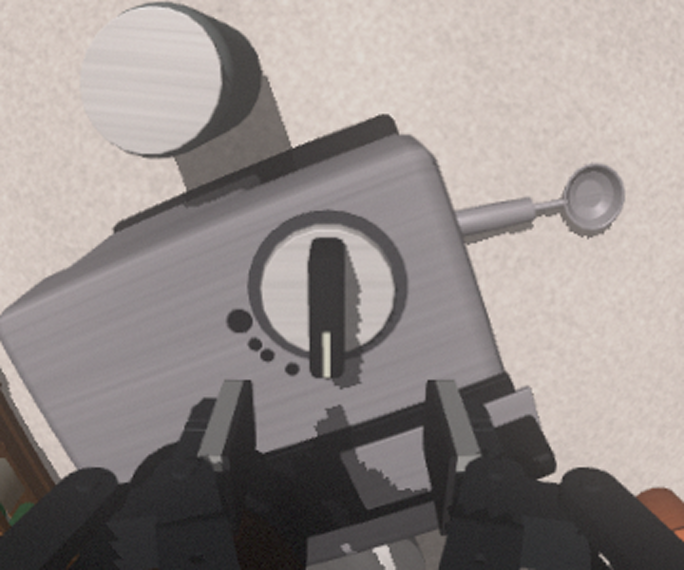

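The bar lies straight between the fingers, from (327,250) to (327,378) in the crop, about 1 mm from the prediction. I'll go down and grip it.

```bash
python3 -m crank '[[[-0.001,-0.0035,0.04],[0,0,0]],[[-0.001,-0.0035,0.07],[0,0,0]],[[-0.001,-0.0035,0.085],[0,0,0]],[[-0.001,-0.0035,0.085],[0,0,0]]]'
python3 -m crank '[[[0,0,0],[0,0,0]],[[0,0,0],[0,0,0]],[[0,0,0],[0,0,0]],[[0,0,0],[0,0,0]],[[0,0,0],[0,0,0]]]' 0 60
```

```text
clock: 7.68
tcp_pos: [0.5272, -0.0559, 0.2117]
orientation: [179.9, -0.0, -108.0]
force: [-0.2, -0.1, 1.0]
grip_width: 0.0448
finger_force: 0.0
clock: 8.3
tcp_pos: [0.5282, -0.0559, 0.2143]
orientation: [-179.9, 0.1, -107.9]
force: [-3.6, 1.1, 5.8]
grip_width: 0.0118
finger_force: 60.9
```

```bash
python3 -m crank '[[[0,0,0],[0,0,0.1]],[[0,0,0],[0,0,0.2]],[[0,0,0],[0,0,0.3]],[[0,0,0],[0,0,0.4]],[[0,0,0],[0,0,0.5]],[[0,0,0],[0,0,0.6]],[[0,0,0],[0,0,0.6]]]' 0 90
python3 -c "
from h import *
s=ctrl.get_state();print(s['wrist_torque'],s['force'],s['joint_pos'])"
```

```text
clock: 9.18
tcp_pos: [0.5284, -0.0561, 0.2144]
orientation: [-179.9, 0.1, -142.3]
force: [-3.3, 1.4, 5.4]
grip_width: 0.0113
finger_force: 90.5
[0.06259651 0.60655297 0.05704451] [-3.27385778  1.35162299  5.4233127 ] [-19.2917141   17.31776581  30.28685413  92.162311    -9.06276786
  72.86353764 140.22649699]
```

```bash
python3 -m crank '[[[0,0,0],[0,0,0.1]],[[0,0,0],[0,0,0.2]],[[0,0,0],[0,0,0.3]],[[0,0,0],[0,0,0.4]],[[0,0,0],[0,0,0.5]],[[0,0,0],[0,0,0.6]],[[0,0,0],[0,0,0.6]],[[0,0,0],[0,0,0.6]]]'
python3 -c "
from h import *
s=ctrl.get_state();print(s['wrist_torque'],s['force'],s['orientation'])
snap('wrist','w4'); a=cv2.imread('pics/w4.png')[60:360,100:460]; cv2.imwrite('pics/w4c.png',cv2.resize(a,None,fx=1.9,fy=1.9,interpolation=cv2.INTER_CUBIC))"
```

```text
clock: 10.18
tcp_pos: [0.5285, -0.0565, 0.2144]
orientation: [-180.0, 0.1, -176.6]
force: [-2.7, 0.7, 5.8]
grip_width: 0.011
finger_force: 90.5
[-0.06014324  0.60532484  0.16427319] [-2.68188656  0.7405213   5.81292642] [-1.79967627e+02  1.12208545e-01 -1.76626700e+02]
```

View pics/w4c.png

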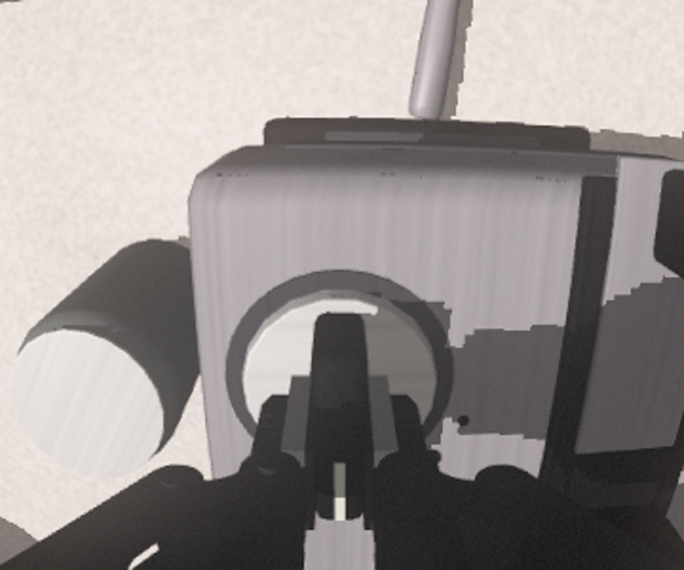

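The gate stays open at the upper right, and the bar is held square with its pointer towards the back. A small extra turn will seat the dial fully in the third position.

```bash
python3 -m crank '[[[0,0,0],[0,0,0.02]],[[0,0,0],[0,0,0.025]],[[0,0,0],[0,0,0.025]],[[0,0,0],[0,0,0.025]]]'
python3 -c "
from h import *
s=ctrl.get_state();print(s['wrist_torque'],s['force'],s['orientation'])"
```

```text
clock: 10.72
tcp_pos: [0.5284, -0.0564, 0.2144]
orientation: [-180.0, 0.1, -178.0]
force: [-2.6, -0.2, 6.6]
grip_width: 0.011
finger_force: 90.4
[-0.10365564  0.55511453  0.21973245] [-2.60865986 -0.23976806  6.55410007] [-1.79969458e+02  1.06513012e-01 -1.78043109e+02]
```

```bash
python3 -c "
from rig import ctrl
print(ctrl.job_done())"
```

```text
the job is handed in; nothing more can be done
None
```

I pulled the gate out to its stop, where its catch holds it open. I then turned the dial to about 1.22 rad (third position) and handed the job in at about 10.7 s, still gripping it; the last wrist view shows nothing knocked over, but I didn't check the cup up close.

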